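# Shut the egg hopper's slide gate

## Robot

A 6-joint arm with a two-finger parallel gripper is mounted at the origin on the work surface. World frame = base frame: x ahead of the robot, y to its left, z up, the work surface at z = 0. Lengths are in m, angles in rad, forces in N, time in s.
With the tool pointing down it reaches from about 0.35 to 0.975 m from the base axis. Payload 4.9 kg.
Tool frame: the origin (TCP) lies at the very end of the fingers, on their centre line; the grasp point (between the pads) lies 19 mm behind it; x points along the fingers, y is the direction in which the jaws open and shut, and the axes are right-handed (so a half turn about x gives the same grasp; the last joint's range is limited). The gripper opens to 85 mm and grips with 20 to 120 N. Pads are 22 mm wide; open, the fingers measure 114 mm over their backs; the gripper's body (76 mm by 85 mm) begins 54 mm behind the grasp point. The pads swing forward as they close: fully open they stand 13 mm farther back than shut.
Start: joints at [0.997, 0.053, 1.613, -0, 1.476, -0.119], TCP at [0.275, 0.561, 0.207] pointing down, gripper open.
Joint ranges: [-3.01, 3.01], [-1.01, 2.22], [0.06, 2.58], [-1.02, 4.17], [0.09, 2.62], [-3.14, 3.14]. Speed limits (rad/s): [2.57, 2.57, 3.14, 3.14, 3.14, 3.14].

## Interface

Orientations are given as a unit quaternion [w, x, y, z].
In Python, from plant import manip gives the robot as it stands.
- The arm moves only by the tool play_rows, never from a script. Its argument "plan" is a list of rows, each a list of 5 numbers: the shift along the tool's x, y, z in mm, then the turn about the tool's x in rad, then the closure, from -1 (fully open) to 1 (shut). A call has 1 to 8 rows; each row is the pose to reach, as a shift and turn from the pose commanded when the call began, along the tool's axes at that moment; what a row does not reach only later rows make up. A row lasts 1/8 s, in which the tool goes at most 62.5 mm and 10.7 degrees, less where a joint would pass 70% of its speed; a pose out of reach is approached as far as the arm can. A call with a gripper value outside its range is refused whole. The fingers move at their own pace and stop on an object; the grip force is fixed at half the most. Time passes only in rows, so rows that repeat a pose let the fingers close. It gives the time, the measured TCP pose, the force and the opening at its end, in the units of the state.
- manip.state(): the state, without advancing time (a new reading comes with each control period).
- manip.grab_frame(name): name is "side" or "top" or "wrist"; returns a dict with "img" (480x640x3 uint8, red, green, blue), "range_z" (480x640 float32, m along the optical axis (not along the pixel's ray), 0 where there is no reading), "fx", "fy", "cx", "cy" (pixels), "origin" and "rotation" of the camera in the world. Camera axes: x right, y up, looking along -z (the intrinsics and any distortion apply to the point x, -y, -z); pixel columns grow to the right and rows downward; lengths in m; the calibration is good to about 2 mm. A picture is of the moment at which its call begins.
- manip.job_done(): hands the job in, once; it reports no verdict.
The state is a dict: "time": time; "joint_pos": joint angles; "joint_vel": joint speeds; "joint_efforts": joint torques, N m; "tool_pos": TCP position; "tool_rot": TCP orientation; "contact_force": force on the tool from outside, world axes, zero at the start; "ft_torque": the same for the moment, N m; "gripper_width": opening from 0.0 (shut) to 1.0 (fully open).
Only numpy, scipy, OpenCV 4.12 (cv2) and the standard library are available. Lean on these libraries where they do the work, as an engineer would, in place of code of your own. Each camera call takes 0.05 s, during which the arm holds its last target. There are 200 camera calls.

## Task

The square plywood hopper on the craft table has run empty and is to be refilled with wooden eggs. Push its sliding gate all the way shut by the upright tab, until the spring catch drops down behind it, then let go. Leave the gate of the round hopper open just as it stands.

Things in the scene. Friction and masses are not known exactly. Their poses are not given: they have to be found in the camera images.
- square_tab (a point): Centre of the push face of the upright aluminium tab (50 mm wide, 6 thick, 55 to 97 mm above the table; this point at 78) on the square hopper's gate, at the end of a flat tongue. +x: level, the way the gate shuts, towards the hopper (plywood bin 114 mm square, 205 high, centre 141 mm ahead when shut); the face looks to -x, y along its width. Behind it only a base board 12 mm thick. Stand fixed.
- square_gate (a joint): How far the square hopper's gate is open, m: 0.045 to 0.075 at the start, sliding straight along the tab's x. 0 is shut: the catch drops at about +0.001; the gate can run on to a hard stop at -0.010. It stays where it is left; friction takes 5 to 8 N; nothing springs it back.
- square_catch (a joint): Height of the square hopper's spring catch, m: a steel bolt with a round cap 20 mm wide in a black housing, 54 mm ahead (+x) and 28 mm to -y of the tab face when shut; cap top 93 mm above the table when down. It rides at 0.008 on the open gate and springs down by itself to 0 behind the shut gate, locking it. It need not be touched.
- round_tab (a point): The same point on the like gate of the other hopper, whose bin is a round plywood tube 114 mm across. This gate is open too and must stay so.

How it is judged:
At the end, for the whole second after the job is handed in: The square hopper's gate is shut (within 6 mm of its latched position or beyond it), its catch has dropped fully (within 3 mm) behind the gate, and the round hopper's gate is within 12 mm of where it started (value of joint square_catch below 0.003 m and value of joint square_gate below 0.006 m and distance of round_tab from where it was at the start of the episode below 0.012 m); the robot touches nothing.
It fails at once if the round hopper's gate is moved by more than 12 mm (distance of round_tab from where it was at the start of the episode above 0.012 m).
It also fails if it takes over 35 s, if anything falls off the work surface, if the arm or the gripper's body presses on something with over 40 N, if the wrist force passes 120 N, or if a joint passes its speed limit or range.

## Working session

There is one attempt and no reset: what is moved stays moved. The work goes in short steps, Python scripts to look and compute and a tool call to move; the robot and the scene stay as the last step left them, time stands still between calls to the robot, and variables do not carry over. Pictures are saved under pics/ and viewed, about 8 in all and at most 12, crops included, and the job is handed in when it is done.

Besides the shell and the picture viewer there is one more tool, called as name(argument=value, ...) on one line, values as JSON. play_rows: Moves the arm, as the interface text tells. Its arguments: {"type":"object","properties":{"plan":{"type":"array"}},"required":["plan"]}

```bash
mkdir -p pics
cat > h.py <<'E'
import numpy as np, cv2
from plant import manip
def grab(n,tag):
    f=manip.grab_frame(n); np.savez('pics/%s.npz'%tag,**{k:np.array(v) for k,v in f.items()})
    cv2.imwrite('pics/%s.png'%tag,f['img'][:,:,::-1]); return f
def pts(f):
    z=f['range_z']; v,u=np.mgrid[0:480,0:640]
    p=np.stack([(u-f['cx'])/f['fx']*z,-(v-f['cy'])/f['fy']*z,-z],-1)
    w=p@np.array(f['rotation']).T+np.array(f['origin']); w[z==0]=np.nan; return w
E
python3 - <<'E'
from h import *
for n in('top','side'):
    f=grab(n,n+'0'); print(n,f['fx'],f['origin'],np.round(f['rotation'],3).tolist(),[k for k in f])
s=manip.state();print(s)
E
```

```text
top 472.41187624706504 [0.4909671  0.04792945 1.05633523] [-0.701, -0.021, 0.022, 0.712] ['img', 'range_z', 'fx', 'fy', 'cx', 'cy', 'origin', 'rotation']
side 440.7926222775519 [ 0.13605857 -0.6375456   0.55401419] [0.842, 0.473, -0.136, -0.22] ['img', 'range_z', 'fx', 'fy', 'cx', 'cy', 'origin', 'rotation']
{'time': 0.1, 'joint_pos': array([ 9.97023860e-01,  5.33323578e-02,  1.61417306e+00, -9.80907086e-06,
        1.47600748e+00, -1.18998387e-01]), 'joint_vel': array([ 0.00107855,  0.00010452, -0.00377125,  0.00270581, -0.00048864,
       -0.00012426]), 'joint_efforts': array([ 8.66740629e-04, -3.94897556e+01, -3.71365964e+01, -8.94492587e-05,
        3.81285965e-03, -3.71755243e-05]), 'tool_pos': array([0.27419941, 0.56094981, 0.20545049]), 'tool_rot': array([ 0.68867749,  0.15876476,  0.68913198, -0.16004428]), 'contact_force': array([ 0.56545482,  0.76162287, -0.08979948]), 'ft_torque': array([-0.01736519,  0.03602796,  0.03454971]), 'gripper_width': 0.9977553127504684}
```

View pics/top0.png

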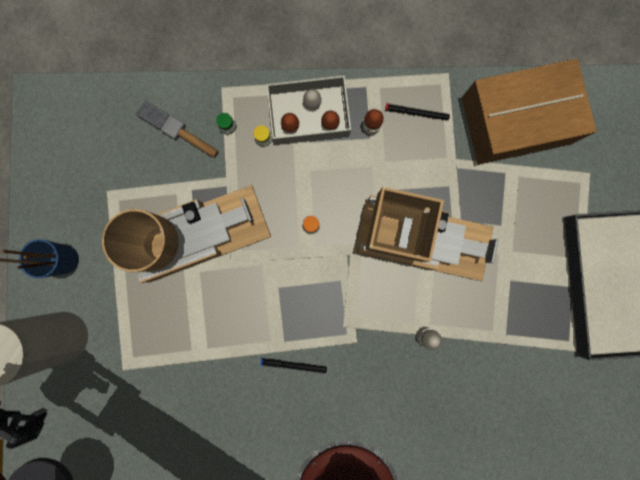

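View pics/side0.png

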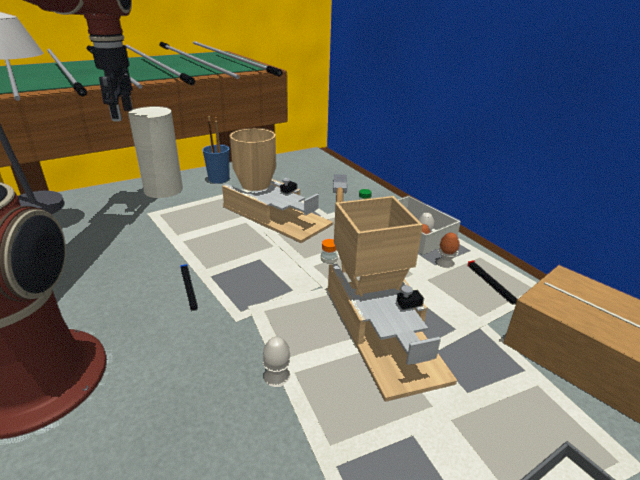

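The top view shows the square hopper at (407,225), with its tab at (491,250). The round hopper is at (140,240), with its tab at about (247,210). In the side view the square tab is at (423,347). Next I'll measure the tab and the gate direction.

Run:
```python
from h import *
for n,(u0,u1,v0,v1) in (('top',(440,505,215,280)),('side',(395,450,325,370))):
    f=dict(np.load('pics/%s0.npz'%n)); w=pts(f)
    r=w[v0:v1,u0:u1].reshape(-1,3); c=f['img'][v0:v1,u0:u1].reshape(-1,3).astype(int)
    grey=(c.max(1)-c.min(1)<40)
    print(n,np.histogram(r[:,2],bins=np.arange(0,.12,.01)))
    t=r[(r[:,2]>.065)&(r[:,2]<.11)]
    print('tab',len(t),np.nanmedian(t,0)); 
    box=cv2.minAreaRect((t[:,:2]*1000).astype(np.float32)); print(box, cv2.boxPoints(box))
    q=t-t.mean(0); U,S,V=np.linalg.svd(q,full_matrices=False); print(S,V)
f=dict(np.load('pics/top0.npz')); w=pts(f)
# hopper rim
m=(np.abs(w[...,2]-.205)<.012); m[:,:340]=0;m[:,455:]=0;m[:170]=0;m[270:]=0
p=(w[m][:,:2]*1000).astype(np.float32); print('rim',len(p),cv2.minAreaRect(p))
# base board
m=(np.abs(w[...,2]-.012)<.006);m[:,:430]=0;m[:,500:]=0;m[:190]=0;m[285:]=0
b=f['img'].astype(int); m&=(b[...,0]-b[...,2]>40)
p=(w[m][:,:2]*1000).astype(np.float32); print('board',len(p),cv2.minAreaRect(p))
im=cv2.imread('pics/top0.png')[180:290,350:510]; a=cv2.resize(im,None,fx=5,fy=5,interpolation=2)
cv2.imwrite('pics/c1.png',a)
```

```text
Traceback (most recent call last):
  File "h.py", line 9, in pts
    w=p@np.array(f['rotation']).T+np.array(f['origin']); w[z==0]=np.nan; return w
      ~^~~~~~~~~~~~~~~~~~~~~~~~~~
ValueError: matmul: Input operand 1 has a mismatch in its core dimension 0, with gufunc signature (n?,k),(k,m?)->(n?,m?) (size 4 is different from 3)
```

```bash
sed -i "s/w=p@np.array(f\['rotation'\]).T/w=p@R.from_quat(np.roll(f['rotation'],-1)).as_matrix().T/; 1a from scipy.spatial.transform import Rotation as R" h.py
cat > m.py <<'E'
from h import *
for n,(u0,u1,v0,v1) in (('top',(440,505,215,280)),('side',(395,450,325,370))):
    f=dict(np.load('pics/%s0.npz'%n)); w=pts(f)
    r=w[v0:v1,u0:u1].reshape(-1,3)
    print(n,np.histogram(r[:,2],bins=np.arange(0,.12,.01))[0])
    t=r[(r[:,2]>.07)&(r[:,2]<.11)]
    if n=='top': t=t[t[:,1]<np.nanmin(t[:,1])+.03]
    print('tab',len(t),np.nanmedian(t,0))
    print(cv2.minAreaRect((t[:,:2]*1000).astype(np.float32)))
    q=t-t.mean(0); U,S,V=np.linalg.svd(q,full_matrices=False); print(S,V)
f=dict(np.load('pics/top0.npz')); w=pts(f)
m=(np.abs(w[...,2]-.205)<.012); m[:,:340]=0;m[:,455:]=0;m[:170]=0;m[270:]=0
p=(w[m][:,:2]*1000).astype(np.float32); print('rim',len(p),cv2.minAreaRect(p))
m=(np.abs(w[...,2]-.012)<.006);m[:,:430]=0;m[:,500:]=0;m[:190]=0;m[285:]=0
b=f['img'].astype(int); m&=(b[...,0]-b[...,2]>40)
p=(w[m][:,:2]*1000).astype(np.float32); print('board',len(p),cv2.minAreaRect(p))
im=cv2.imread('pics/top0.png')[180:290,350:510]; a=cv2.resize(im,None,fx=5,fy=5,interpolation=2)
cv2.imwrite('pics/c1.png',a)
E
python3 m.py
```

```text
top [1226 1182    0    0    0  320  928   43   98  109   40]
tab 168 [ 0.52178531 -0.30264617  0.09179783]
((522.1410522460938, -304.0665588378906), (7.010071754455566, 49.62934112548828), 75.58961486816406)
[0.18608374 0.11705456 0.01872155] [[-0.96998321  0.23664003 -0.05598272]
 [-0.07611191 -0.07679491  0.99413757]
 [-0.23095355 -0.96855771 -0.0925009 ]]
side [563 710   0   0   0 156 553 145 144 189   0]
tab 478 [ 0.51867666 -0.30820764  0.08629763]
((520.7128295898438, -307.0235290527344), (8.309806823730469, 51.00557327270508), 77.5550537109375)
[0.32245339 0.19049987 0.02852011] [[-0.97105814  0.23805908 -0.01933802]
 [ 0.00534609 -0.05928093 -0.99822702]
 [-0.23878338 -0.96943986  0.05629254]]
rim 889 ((569.513916015625, -107.28958892822266), (114.77056884765625, 114.59004211425781), 76.4085922241211)
board 1315 ((552.8477783203125, -253.54696655273438), (149.11659240722656, 158.294677734375), 76.06999969482422)
```

View pics/c1.png

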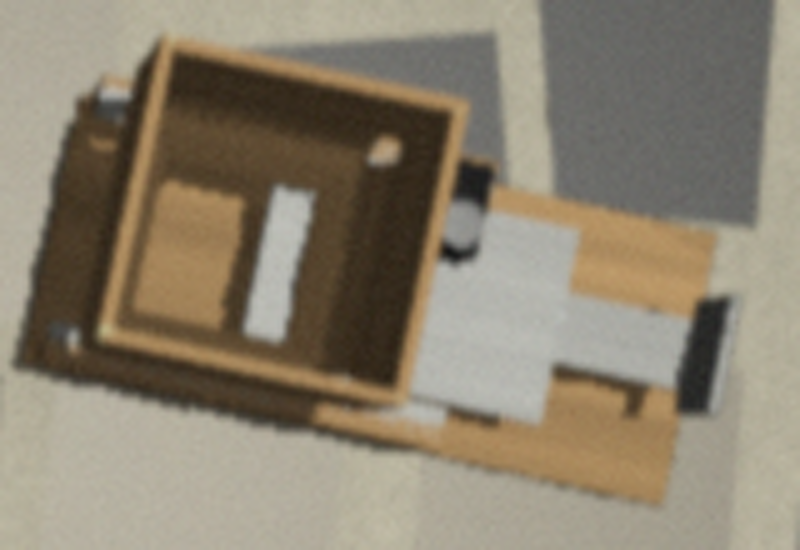

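The crop shows the tab as a dark plate on the right at about (705,355), with its push face looking right and down the image. The gate slides left, towards the bin. The bin centre and tab fits agree on a heading of about 76.4° and an opening of about 66 mm. Now I'll work out the moves and check what stands near the arm.

```bash
cat > go.py <<'E'
from h import *
import sys
d=np.array([np.cos(np.radians(76.4)),np.sin(np.radians(76.4)),0]); c=np.array([.5695,-.1073,0]); yy=np.array([-d[1],d[0],0])
s=manip.state(); M=R.from_quat(np.roll(s['tool_rot'],-1)).as_matrix(); p=s['tool_pos']
def rel(q): return np.round(M.T@(np.array(q)-p)*1000,1)
def loc(): return np.round(np.array([(p-c)@d+.141,(p-c)@yy,p[2]])*1000,1)
if __name__=='__main__':
    print('t',s['time'],'TCP',p.round(4),'F',s['contact_force'].round(1),'w',s['gripper_width']);print(M.round(3))
    print('TCP in shut-tab frame mm',loc())
    for s_ in(1,-1):
        print('turn for z=%+dd'%s_, np.arctan2(-s_*d@M[:,1],s_*d@M[:,2]))
    for a in sys.argv[1:]:
        l=np.array(eval(a))/1000; q=c+(l[0]-.141)*d+l[1]*yy; q[2]=l[2]; print(a,q.round(3),'rel',rel(q))
E
python3 go.py '(-120,0,330)' '(-120,0,65)'
python3 - <<'E'
from h import *
for n in('top','side'):
    w=pts(dict(np.load('pics/%s0.npz'%n))); q=w[(w[...,1]>.3)&(w[...,1]<.8)&(w[...,0]<.6)&(w[...,2]>.15)&(w[...,0]>-.2)]
    H,ex,ey=np.histogram2d(q[:,0],q[:,1],bins=[np.arange(-.2,.65,.05),np.arange(.3,.85,.05)])
    for i,j in zip(*np.where(H>8)):
        m=(q[:,0]//.05==round(ex[i]/.05))&(q[:,1]//.05==round(ey[j]/.05)); print(n,ex[i].round(2),ey[j].round(2),int(H[i,j]),q[m][:,2].min().round(2) if m.any() else '',q[m][:,2].max().round(2) if m.any() else '')
E
```

```text
t 0.1 TCP [0.2742 0.5609 0.2055] F [ 0.6  0.8 -0.1] w 0.9977553127504684
[[-0.001  0.439  0.898]
 [-0.002  0.898 -0.439]
 [-1.    -0.002 -0.   ]]
TCP in shut-tab frame mm [721.1 444.2 205.5]
turn for z=+1d -1.7882052578103211
turn for z=-1d 1.3533873957794722
(-120,0,330) [ 0.508 -0.361  0.33 ] rel [-123.3 -725.7  615.1]
(-120,0,65) [ 0.508 -0.361  0.065] rel [ 141.7 -725.2  615.1]
top 0.2 0.45 114 0.29 0.35
top 0.2 0.5 222 0.25 0.35
top 0.25 0.4 26 0.48 0.49
top 0.25 0.45 180 0.29 0.35
top 0.25 0.5 782 0.24 0.35
top 0.3 0.55 1016 0.15 0.23
top 0.3 0.6 82 0.23 0.23
top 0.35 0.55 1278 0.15 0.23
top 0.35 0.6 97 0.2 0.23
top 0.4 0.55 16 0.15 0.22
top 0.4 0.6 121 0.15 0.23
top 0.45 0.35 112 0.15 0.21
top 0.45 0.4 43 0.15 0.21
top 0.5 0.3 299 0.15 0.21
top 0.5 0.35 45 0.15 0.21
top 0.5 0.4 399 0.15 0.21
top 0.5 0.55 60 0.15 0.19
top 0.5 0.6 125 0.15 0.2
top 0.55 0.3 222 0.15 0.21
top 0.55 0.35 82 0.15 0.21
top 0.55 0.4 473 0.15 0.21
side -0.05 0.65 52 0.15 0.21
side -0.0 0.65 137 0.15 0.22
side 0.05 0.45 680 0.4 0.47
side 0.05 0.5 89 0.45 0.48
side 0.1 0.35 47 0.5 0.51
side 0.1 0.45 300 0
[... 160 characters left out ...]
19 0.48 0.5
side 0.2 0.45 145 0.29 0.48
side 0.2 0.5 544 0.24 0.47
side 0.2 0.55 113 0.36 0.47
side 0.25 0.4 102 0.48 0.5
side 0.25 0.45 278 0.29 0.5
side 0.25 0.5 1719 0.24 0.47
side 0.25 0.55 244 0.15 0.47
side 0.25 0.6 157 0.15 0.29
side 0.3 0.5 315 0.36 0.5
side 0.3 0.55 766 0.15 0.49
side 0.3 0.6 184 0.23 0.35
side 0.3 0.65 26 0.23 0.23
side 0.35 0.55 533 0.15 0.23
side 0.35 0.6 87 0.23 0.23
side 0.35 0.65 26 0.23 0.23
side 0.4 0.6 12 0.15 0.23
side 0.45 0.35 213 0.15 0.21
side 0.5 0.3 461 0.15 0.21
side 0.5 0.35 33 0.15 0.21
side 0.5 0.4 150 0.17 0.21
side 0.5 0.55 40 0.15 0.19
side 0.5 0.6 36 0.15 0.19
side 0.55 0.3 243 0.15 0.21
side 0.55 0.35 55 0.15 0.21
side 0.55 0.4 274 0.17 0.21
```

play_rows(plan=[[-60, 0, 0, 0, 1], [-120, 0, 0, 0, 1], [-125, -48, 40, 0.15, 1], [-125, -95, 80, 0.3, 1], [-125, -142, 120, 0.45, 1], [-125, -190, 160, 0.6, 1], [-125, -237, 200, 0.75, 1], [-125, -285, 240, 0.9, 1]])

```text
time: 1.1
tool_pos: [0.3648, 0.1982, 0.3311]
tool_rot: [0.55, 0.444, 0.55, -0.444]
contact_force: [1.2, -0.3, 0.4]
gripper_width: 0.0
```

```bash
python3 go.py '(-130,0,330)'
```

```text
t 1.1 TCP [0.3648 0.1982 0.3311] F [ 1.2 -0.3  0.4] w 0.00029991034626221353
[[ 0.     0.978  0.21 ]
 [-0.     0.21  -0.978]
 [-1.     0.     0.   ]]
TCP in shut-tab frame mm [389.8 270.8 331.1]
turn for z=+1d -2.6924398888163297
turn for z=-1d 0.44915276477346366
(-130,0,330) [ 0.506 -0.371  0.33 ] rel [  1.2  18.3 585.8]
```

play_rows(plan=[[0, 2, 60, 0.1, 1], [0, 4, 120, 0.2, 1], [0, 6, 180, 0.3, 1], [0, 8, 240, 0.4, 1], [0, 10, 300, 0.45, 1], [0, 12, 360, 0.45, 1], [0, 14, 420, 0.45, 1], [0, 15, 480, 0.45, 1]])

```text
time: 2.1
tool_pos: [0.4825, -0.2676, 0.3311]
tool_rot: [0.438, 0.555, 0.438, -0.555]
contact_force: [0.3, 0.6, -0.0]
gripper_width: 0.001
```

```bash
python3 go.py '(-130,0,330)' '(-130,0,66)'
```

```text
t 2.1 TCP [ 0.4825 -0.2676  0.3311] F [ 0.3  0.6 -0. ] w 0.0005154379908005549
[[-0.     0.973 -0.232]
 [ 0.001 -0.232 -0.973]
 [-1.    -0.    -0.001]]
TCP in shut-tab frame mm [-35.3  46.9 331.1]
turn for z=+1d -3.1386296549159036
turn for z=-1d 0.00296299867388953
(-130,0,330) [ 0.506 -0.371  0.33 ] rel [ 1.  46.6 94.9]
(-130,0,66) [ 0.506 -0.371  0.066] rel [265.   46.7  95. ]
```

play_rows(plan=[[0, 28, 57, 0, 1], [0, 47, 95, 0, 1], [60, 47, 95, 0, 1], [120, 47, 95, 0, 1], [180, 47, 95, 0, 1], [230, 47, 95, 0, 1], [263, 47, 95, 0, 1], [263, 47, 95, 0, 1]])

```text
time: 3.1
tool_pos: [0.5037, -0.3667, 0.0642]
tool_rot: [-0.435, -0.554, -0.441, 0.555]
contact_force: [0.6, -0.8, 1.1]
gripper_width: -0.001
```

```bash
python3 go.py '(-80,0,66)' '(-12,0,66)'; python3 -c "
from h import *
a=grab('side','s1')['img'][250:410,320:480,::-1]; b=grab('wrist','w1')['img'][:,:,::-1]
cv2.imwrite('pics/c2.png',np.hstack([cv2.resize(a,(400,400)),cv2.resize(b,(400,300)).__class__.__call__(()) if 0 else cv2.copyMakeBorder(cv2.resize(b,(400,300)),0,100,0,0,0)]))"
```

```text
t 3.1 TCP [ 0.5037 -0.3667  0.0642] F [ 0.6 -0.8  1.1] w -0.00107972664342472
[[-0.006  0.973 -0.232]
 [ 0.006 -0.232 -0.973]
 [-1.    -0.007 -0.004]]
TCP in shut-tab frame mm [-126.6    3.    64.2]
turn for z=+1d -3.138256734234132
turn for z=-1d 0.003335919355661462
(-80,0,66) [ 0.518 -0.322  0.066] rel [ -1.6   3.1 -46.6]
(-12,0,66) [ 0.534 -0.256  0.066] rel [  -1.4    3.4 -114.6]
```

View pics/c2.png

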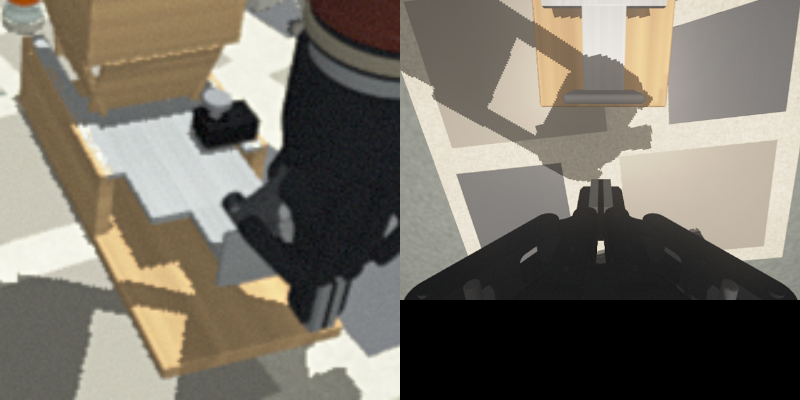

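The side crop shows the closed fingers standing just in front of the tab. In the wrist view the fingers (600,185) line up with the tab (605,97). The wrist camera faces the bin, so I'll check its offset before pushing.

```bash
python3 -c "
from go import *
f=np.load('pics/w1.npz'); print(M.T@(f['origin']-p), f['origin'])"
```

```text
[-0.16552342  0.00027393 -0.07768613] [ 0.52469691 -0.29362405  0.23491092]
```

play_rows(plan=[[0, 3, -12, 0, 1], [0, 3, -25, 0, 1], [0, 3, -36, 0, 1], [0, 3, -42, 0, 1], [0, 3, -47, 0, 1], [0, 3, -51, 0, 1], [0, 3, -51, 0, 1]])

```text
time: 4.08
tool_pos: [0.5209, -0.32, 0.0686]
tool_rot: [-0.438, -0.555, -0.438, 0.555]
contact_force: [-0.2, 0.5, -1.0]
gripper_width: -0.001
```

```bash
python3 go.py
```

```text
t 4.075 TCP [ 0.5209 -0.32    0.0686] F [-0.2  0.5 -1. ] w -0.0010002539879488885
[[-0.     0.973 -0.232]
 [-0.    -0.232 -0.973]
 [-1.     0.     0.   ]]
TCP in shut-tab frame mm [-77.2  -2.8  68.6]
turn for z=+1d -3.1382154414410004
turn for z=-1d 0.003377212148792941
```

play_rows(plan=[[-5, -2, -5, 0, 1], [-5, -3, -12, 0, 1], [-5, -3, -19, 0, 1], [-5, -3, -26, 0, 1], [-5, -3, -33, 0, 1], [-5, -3, -40, 0, 1], [-5, -3, -46, 0, 1], [-5, -3, -50, 0, 1]])

```text
time: 5.08
tool_pos: [0.5297, -0.2703, 0.0736]
tool_rot: [-0.438, -0.555, -0.438, 0.555]
contact_force: [0.0, -0.1, -0.2]
gripper_width: 0.003
```

```bash
python3 go.py '(-11,0,74)'; python3 -c "
from h import *
f=grab('side','s2');a=f['img'][220:380,320:480,::-1]; b=grab('wrist','w2')['img'][:,:,::-1]
cv2.imwrite('pics/c3.png',np.hstack([cv2.resize(a,(400,400)),cv2.copyMakeBorder(cv2.resize(b,(400,300)),0,100,0,0,0)]))"
```

```text
t 5.075 TCP [ 0.5297 -0.2703  0.0736] F [ 0.  -0.1 -0.2] w 0.0030565548745819294
[[-0.     0.973 -0.232]
 [ 0.    -0.232 -0.973]
 [-1.    -0.    -0.   ]]
TCP in shut-tab frame mm [-26.8   0.4  73.6]
turn for z=+1d -3.137995396124965
turn for z=-1d 0.0035972574648282726
(-11,0,74) [ 0.534 -0.255  0.074] rel [ -0.4   0.4 -15.8]
```

View pics/c3.png

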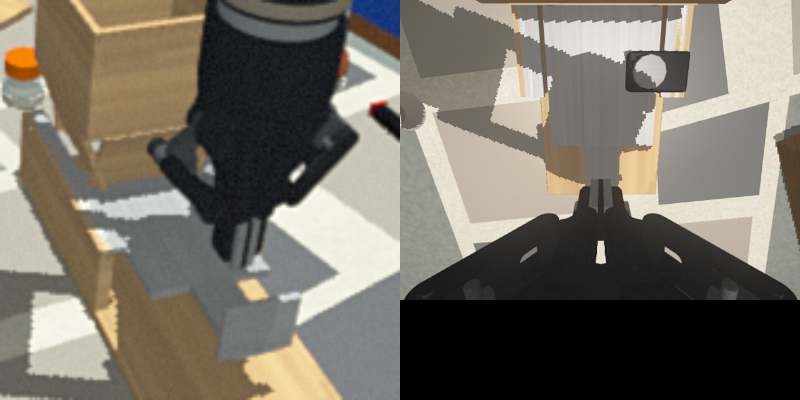

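The side crop shows the tab at (260,325), and it hasn't moved. The closed fingertips at (245,265) look to be past it, with no force felt. I'll check the true positions of fingertip and tab from depth before moving again.

Run:
```python
from go import *
def proj(f,X):
    q=R.from_quat(np.roll(f['rotation'],-1)).as_matrix().T@(X-f['origin']); return np.array([f['cx']+f['fx']*q[0]/-q[2], f['cy']-f['fy']*q[1]/-q[2]]).round(1),-q[2]
f=dict(np.load('pics/s2.npz')); w=pts(f)
print('TCP proj side',proj(f,p)); 
for sp in (0,-66): print('tab top ctr if open',-sp,proj(f,np.append((c+(sp/1000-.141)*d)[:2],.097)))
L=np.stack([(w-c)@d+.141,(w-c)@yy,w[...,2]],-1)*1000
for u,v in((416,322),(420,322),(418,326),(422,324),(424,348),(424,340),(424,360),(415,350),(436,345)): print(u,v,L[v,u].round(0),f['img'][v,u])
f0=dict(np.load('pics/s1.npz')); w=pts(f0); L=np.stack([(w-c)@d+.141,(w-c)@yy,w[...,2]],-1)*1000
print('s1')
for u,v in((446,378),(450,372),(446,370),(420,350),(418,345)): print(u,v,L[v,u].round(0),f0['img'][v,u])
```

```text
TCP proj side (array([411.4, 335.2]), np.float64(0.6904590970089683))
tab top ctr if open 0 (array([405.8, 312.8]), np.float64(0.7004472117676371))
tab top ctr if open 66 (array([425.9, 341.3]), np.float64(0.6464032669827288))
416 322 [-37.   4. 111.] [94 98 98]
420 322 [-39.  -2. 111.] [102 105 102]
418 326 [-39.  -0. 103.] [108 112 113]
422 324 [  5. -37.  60.] [211 218 216]
424 348 [-66.   1.  84.] [118 120 121]
424 340 [-64.   2.  98.] [105 106 107]
424 360 [-65.  -4.  57.] [111 113 113]
415 350 [-67.  16.  85.] [115 119 117]
436 345 [-67. -18.  86.] [120 125 123]
s1
446 378 [-138.   10.  101.] [100 105 102]
450 372 [-138.    6.  112.] [93 93 95]
446 370 [-135.   10.  112.] [80 84 85]
420 350 [-67.   8.  83.] [114 121 120]
418 345 [-140.   63.  176.] [37 38 40]
```

Run:
```python
from go import *
for n in('s1','s2'):
    f=dict(np.load('pics/%s.npz'%n)); w=pts(f); L=np.stack([(w-c)@d+.141,(w-c)@yy,w[...,2]],-1)*1000
    x0=-138 if n=='s1' else -38
    m=(abs(L[...,0]-x0)<6)&(abs(L[...,1]-3)<16)&(L[...,2]>40)&(L[...,2]<130); z=L[m][:,2]; print(n,m.sum(),np.percentile(z,[0,1,3,5,10,50]).round(1))
f=dict(np.load('pics/w1.npz')); w=pts(f); L=np.stack([(w-c)@d+.141,(w-c)@yy,w[...,2]],-1)*1000
for u,v in((320,155),(320,60),(250,100),(390,100),(320,230),(100,230),(480,200),(313,292),(327,292),(320,300)): print(u,v,L[v,u].round(0),f['img'][v,u])
```

```text
s1 333 [ 91.   91.8  93.1  94.7  97.4 111.2]
s2 265 [ 55.6  57.1  58.5  59.9  61.6 114.8]
320 155 [-63.   0.  97.] [128 124 119]
320 60 [-26.   1.  62.] [231 227 222]
250 100 [-40.  42.  12.] [225 188 140]
390 100 [-40. -40.  10.] [235 207 154]
320 230 [-122.    1.    1.] [141 133 120]
100 230 [-123.  150.    1.] [200 187 171]
480 200 [-101. -104.    3.] [231 224 207]
313 292 [-118.    3.  102.] [97 94 89]
327 292 [-118.   -3.  102.] [98 93 90]
320 300 [-118.    0.  109.] [58 54 50]
```

The wrist depth agrees with the world (board at 12 mm, tab top at 97), so the arm pose is right. The actual fingertips end about 27 mm above the reported TCP, so they cleared the 97 mm tab top. I'll lift, go back behind the tab and come in about 20 mm lower.

play_rows(plan=[[-40, 0, 0, 0, 1], [-40, 0, 50, 0, 1], [-40, 0, 100, 0, 1], [-20, 0, 100, 0, 1], [10, 0, 100, 0, 1], [22, 0, 100, 0, 1], [22, 0, 100, 0, 1], [22, 0, 100, 0, 1]])

```text
time: 6.18
tool_pos: [0.5072, -0.3682, 0.0528]
tool_rot: [0.439, 0.555, 0.438, -0.555]
contact_force: [0.1, -0.2, -0.1]
gripper_width: -0.001
```

```bash
python3 go.py '(-77,0,52)'
python3 - <<'E'
from go import *
f=grab('side','s3'); w=pts(f); L=np.stack([(w-c)@d+.141,(w-c)@yy,w[...,2]],-1)*1000
l=loc(); print(l)
m=(abs(L[...,0]-l[0]+11)<6)&(abs(L[...,1]-l[1])<16)&(L[...,2]>40)&(L[...,2]<130); z=L[m][:,2]; print(m.sum(),np.percentile(z,[0,1,3,5,10,50]).round(1))
m=(abs(L[...,0]+66)<8)&(abs(L[...,1])<26)&(L[...,2]>60)&(L[...,2]<98); print('tab',m.sum(),np.median(L[m],0))
E
```

```text
t 6.175 TCP [ 0.5072 -0.3682  0.0528] F [ 0.1 -0.2 -0.1] w -0.0010182832944103323
[[ 0.001  0.973 -0.231]
 [-0.001 -0.231 -0.973]
 [-1.     0.002  0.001]]
TCP in shut-tab frame mm [-127.2   -0.8   52.8]
turn for z=+1d -3.137694514884849
turn for z=-1d 0.0038981387049438843
(-77,0,52) [ 0.518 -0.319  0.052] rel [  0.7  -0.6 -50.2]
[-127.2   -0.8   52.8]
451 [ 78.8  80.5  82.7  84.4  87.1 106.6]
tab 260 [-66.19090916  15.4186501   76.80291766]
```

play_rows(plan=[[4, 0, -15, 0, 1], [4, 0, -30, 0, 1], [4, 0, -40, 0, 1], [4, 0, -46, 0, 1], [4, 0, -51, 0, 1], [4, 0, -56, 0, 1], [4, 0, -61, 0, 1], [4, 0, -66, 0, 1]])

```text
time: 7.22
tool_pos: [0.5213, -0.3061, 0.0479]
tool_rot: [-0.439, -0.554, -0.437, 0.556]
contact_force: [-2.1, -6.3, -1.8]
gripper_width: 0.001
```

```bash
python3 go.py '(-11,0,49)'
python3 - <<'E'
from go import *
f=grab('side','s4'); w=pts(f); L=np.stack([(w-c)@d+.141,(w-c)@yy,w[...,2]],-1)*1000
m=(abs(L[...,0]+45)<30)&(abs(L[...,1])<26)&(L[...,2]>70)&(L[...,2]<95); print('surf',np.percentile(L[m],[5,50,95],axis=0).round(0))
cv2.imwrite('pics/c4.png',cv2.resize(f['img'][220:380,320:480,::-1],(480,480)))
E
```

```text
t 7.225 TCP [ 0.5213 -0.3061  0.0479] F [-2.1 -6.3 -1.8] w 0.0012165424245842173
[[-0.     0.973 -0.232]
 [-0.005 -0.232 -0.973]
 [-1.     0.001  0.005]]
TCP in shut-tab frame mm [-63.5   0.1  47.9]
turn for z=+1d -3.138780365520482
turn for z=-1d 0.002812288069311386
(-11,0,49) [ 0.534 -0.255  0.049] rel [ -1.4   0.3 -52.5]
surf [[-75. -10.  73.]
 [-63.  13.  85.]
 [-51.  25.  94.]]
```

View pics/c4.png

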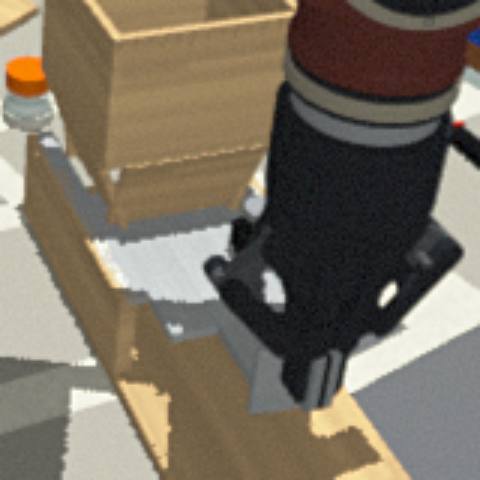

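The crop shows the fingers pressed on the tab's push face at (310,385). The force is about 6.6 N, which matches the gate friction, so it is sliding. I'll keep pushing.

play_rows(plan=[[0, 0, -6, 0, 1], [0, 0, -12, 0, 1], [0, 0, -18, 0, 1], [0, 0, -24, 0, 1], [0, 0, -30, 0, 1], [0, 0, -36, 0, 1], [0, 0, -42, 0, 1], [0, 0, -46, 0, 1]])

```text
time: 8.28
tool_pos: [0.532, -0.2612, 0.0478]
tool_rot: [-0.439, -0.554, -0.437, 0.556]
contact_force: [-1.5, -6.3, -1.2]
gripper_width: 0.001
```

play_rows(plan=[[0, 0, -2, 0, 1], [0, 0, -4, 0, 1], [0, 0, -6, 0, 1], [0, 0, -8, 0, 1], [0, 0, -9, 0, 1], [0, 0, -10, 0, 1], [0, 0, -10, 0, 1]])

```text
time: 9.15
tool_pos: [0.5346, -0.2504, 0.0478]
tool_rot: [-0.439, -0.555, -0.438, 0.555]
contact_force: [-1.0, -4.3, -0.6]
gripper_width: 0.0
```

```bash
cat > chk.py <<'E'
from go import *
print('TCP',loc(),s['contact_force'].round(1))
for n in('side','top'):
    f=grab(n,n+'_%d'%(s['time']*100)); w=pts(f); L=np.stack([(w-c)@d+.141,(w-c)@yy,w[...,2]],-1)*1000
    # catch cap
    m=(np.hypot(L[...,0]-54,L[...,1]+28)<9)&(L[...,2]>70)&(L[...,2]<110); z=L[m][:,2]; print(n,'cap',m.sum(),np.percentile(z,[10,50,75,90,97]).round(1) if len(z) else '')
    m=(L[...,0]>-15)&(L[...,0]<12)&(abs(L[...,1])>17)&(abs(L[...,1])<25)&(L[...,2]>65)&(L[...,2]<98); print('tab x',m.sum(),np.percentile(L[m][:,0],[5,50,95]).round(1) if m.any() else '')
f0=dict(np.load('pics/side0.npz'));w=pts(f0); L=np.stack([(w-c)@d+.141,(w-c)@yy,w[...,2]],-1)*1000
m=(np.hypot(L[...,0]-54,L[...,1]+28)<9)&(L[...,2]>70)&(L[...,2]<110); print('cap at start side',m.sum(),np.percentile(L[m][:,2],[10,50,75,90,97]).round(1))
E
python3 chk.py
```

```text
TCP [-6.3  0.3 47.8] [-1.  -4.3 -0.6]
side cap 0 
tab x 83 [3.1 4.7 7.9]
top cap 53 [91.2 92.8 94.1 95.6 96.5]
tab x 47 [ 7.2 11.  11.8]
cap at start side 91 [ 84.9  99.9 101.1 101.6 102. ]
```

The cap now reads 93 mm, down from about 101 at the start, and the tab face is about 4 mm past shut. The catch has dropped, so I'll retreat.

play_rows(plan=[[0, 0, 10, 0, 1], [0, 0, 40, 0, 1], [0, 0, 80, 0, 1], [-40, 0, 110, 0, 1], [-100, 0, 120, 0, 1], [-150, 0, 140, 0, 1], [-150, 0, 140, 0, 1], [-150, 0, 140, 0, 1]])

```text
time: 10.25
tool_pos: [0.502, -0.3851, 0.1969]
tool_rot: [0.438, 0.555, 0.439, -0.555]
contact_force: [-0.3, -0.6, -0.1]
gripper_width: 0.0
```

```bash
python3 chk.py
python3 - <<'E'
from h import *
import glob
# round tab compare
for n in('side','top'):
    a=dict(np.load('pics/%s0.npz'%n)); g=[x for x in glob.glob('pics/%s_*.npz'%n)]; g=sorted(g,key=lambda x:int(x.split('_')[1][:-4]))[-1]
    b=dict(np.load(g)); r=(slice(185,225),slice(290,325)) if n=='side' else (slice(190,235),slice(225,265))
    print(n,'round diff',np.abs(a['img'][r].astype(int)-b['img'][r]).mean(), np.nanmedian(np.abs(a['range_z'][r]-b['range_z'][r])))
    if n=='side': cv2.imwrite('pics/c5.png',cv2.resize(b['img'][110:390,220:500,::-1],(560,560)))
E
```

```text
TCP [-144.9    0.3  196.9] [-0.3 -0.6 -0.1]
side cap 59 [87.  92.8 93.2 93.6 94. ]
tab x 147 [3.2 4.8 7.1]
top cap 52 [91.1 93.2 94.4 95.2 96.3]
tab x 45 [ 6.9 11.1 11.9]
cap at start side 91 [ 84.9  99.9 101.1 101.6 102. ]
side round diff 15.277142857142858 0.0021259189
top round diff 6.159259259259259 0.0017953515
```

View pics/c5.png

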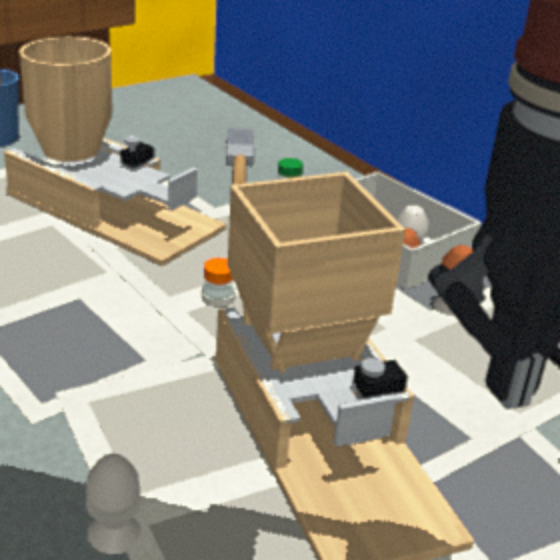

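The crop shows the square gate shut, with its tab at (365,420) and the cap low in its housing at (373,367). The arm is clear, and the round gate is still open with its tab at (182,185). I'll hand the job in.

```bash
python3 -c "
from plant import manip
print(manip.job_done())"
```

```text
the job is handed in; nothing more can be done
None
```

The square hopper's gate is shut and its catch has dropped behind it. I pushed it by the tab with closed fingers, backed the arm well clear and handed the job in. The last reading before that was at 10.25 s of the 35 s allowed.

**Missed first push:** the fingers passed over the tab without touching it. The depth images put the real fingertips about 27 mm above the reported TCP. I lifted, went back behind the tab and pushed about 25 mm lower. That push took about 6 to 7 N, which matches the gate's friction.

**Last checks:**
- **Catch:** the cap is at about 93 mm in both the side and top views, down from about 101 mm at the start.
- **Gate:** the side view puts the tab face about 4 to 5 mm past shut. The top view gave 11 mm, but it probably sees the back edge of the tab there.
- **Round hopper:** the gate still looks open in the picture, and median depth around its tab changed by only about 2 mm. The picture brightness there did change, which I put down to shadows. The arm was never lowered near it.
- **Contact:** the force after retreating was below 1 N, so the arm was touching nothing.

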